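# Line up the coffee cups by height between cezve and sugar jar

## Task

Line the four loose porcelain cups up on the row of coasters in order of height, one to a coaster, from the shortest next to the cezve to the tallest next to the sugar jar, each standing upright and centred on its coaster. Set them down gently, never dropping or knocking them, and leave the cezve and the sugar jar where they stand.

Things in the scene. Friction and masses are not known exactly. Their poses are not given: they have to be found in the camera images.
- cup_yellow: Shortest of the four loose porcelain cups: mustard yellow, straight-sided, round, no handle, open at the top, wall 3.5 mm; outer diameter 44 mm from 10 mm above the foot up to the rim (foot 38 mm), height 50 mm, about 90 g. Starts upright on the ledge on the robot's side of the wooden strip. Origin at the centre of its underside, z up.
- cup_blue: Second shortest of the four loose porcelain cups: blue, straight-sided, round, no handle, open at the top, wall 3.5 mm; outer diameter 50 mm from 10 mm above the foot up to the rim (foot 44 mm), height 65 mm, about 130 g. Starts upright on the ledge on the robot's side of the wooden strip. Origin at the centre of its underside, z up.
- cup_terracotta: Second tallest of the four loose porcelain cups: terracotta (orange-brown), straight-sided, round, no handle, open at the top, wall 3.5 mm; outer diameter 56 mm from 10 mm above the foot up to the rim (foot 50 mm), height 80 mm, about 170 g. Starts upright on the ledge on the robot's side of the wooden strip. Origin at the centre of its underside, z up.
- cup_black: Tallest of the four loose porcelain cups: black, straight-sided, round, no handle, open at the top, wall 3.5 mm; outer diameter 62 mm from 10 mm above the foot up to the rim (foot 56 mm), height 95 mm, about 220 g. Starts upright on the ledge on the robot's side of the wooden strip. Origin at the centre of its underside, z up.
- coaster_a: One of four identical fixed flat round coasters, grey rim with cream middle, 72 mm across, 4 mm thick, set in a straight row 95 mm apart along a wooden strip (370 x 90 mm, 8 mm thick) that lies fixed on the ledge; this one is at one end of the row (order along the row: a, b, c, d). Its top is 12 mm above the ledge. Origin at the centre of its underside, z up, its y axis along the row from d to a, its x axis across the row away from the robot.
- coaster_b: One of four identical fixed flat round coasters, grey rim with cream middle, 72 mm across, 4 mm thick, set in a straight row 95 mm apart along a wooden strip (370 x 90 mm, 8 mm thick) that lies fixed on the ledge; this one is second of the row (order along the row: a, b, c, d). Its top is 12 mm above the ledge. Origin at the centre of its underside, z up, its y axis along the row from d to a, its x axis across the row away from the robot.
- coaster_c: One of four identical fixed flat round coasters, grey rim with cream middle, 72 mm across, 4 mm thick, set in a straight row 95 mm apart along a wooden strip (370 x 90 mm, 8 mm thick) that lies fixed on the ledge; this one is third of the row (order along the row: a, b, c, d). Its top is 12 mm above the ledge. Origin at the centre of its underside, z up, its y axis along the row from d to a, its x axis across the row away from the robot.
- coaster_d: One of four identical fixed flat round coasters, grey rim with cream middle, 72 mm across, 4 mm thick, set in a straight row 95 mm apart along a wooden strip (370 x 90 mm, 8 mm thick) that lies fixed on the ledge; this one is at the other end of the row (order along the row: a, b, c, d). Its top is 12 mm above the ledge. Origin at the centre of its underside, z up, its y axis along the row from d to a, its x axis across the row away from the robot.
- cezve: Stainless steel cezve (small coffee pot): body up to 84 mm across, 75 mm high, black handle reaching 165 mm from its axis, away from the robot, up to 95 mm above the ledge; about 450 g, loose. Stands on the ledge past one end of the row (beyond coaster a or beyond coaster d), its axis about 103 mm from the end coaster's centre. Origin at the centre of its underside, z up, handle along its +x.
- sugar_jar: Closed glass sugar jar with wooden lid and knob, 74 mm across, 104 mm high, about 500 g, loose. Stands on the ledge past the other end of the row from the cezve, its axis about 103 mm from the end coaster's centre. Origin at the centre of its underside, z up.
There are look-alikes about, which are no part of the job. Leave any green look-alike of the cup_black alone.

How it is judged:
By the outcome, as a careful person would: the job done as asked, in the order asked, and still so for the second after the job is handed in, with the robot touching nothing.
It also fails if it takes over 112 s, if anything falls off the work surface, if the arm or the gripper's body presses on something with over 40 N, if the wrist force passes 120 N, or if a joint passes its speed limit or range.

## Robot

A 6-joint arm with a two-finger parallel gripper is mounted at the origin on the work surface. World frame = base frame: x ahead of the robot, y to its left, z up, the work surface at z = 0. Lengths are in mm, angles in rad, forces in N, time in s.
With the tool pointing down it reaches from about 400 to 925 mm from the base axis. Payload 3.4 kg.
Tool frame: the origin (TCP) lies at the very end of the fingers, on their centre line; the grasp point (between the pads) lies 19 mm behind it (ctrl.pinch_z is the distance from the TCP to the grasp point, in mm); z points along the fingers, y is the line along which they close (so a half turn about z gives the same grasp; the last joint's range is limited). The gripper opens to 85 mm and grips with 20 to 120 N. Pads are 22 mm wide; open, the fingers measure 114 mm over their backs; the gripper's body (76 mm by 85 mm) begins 54 mm behind the grasp point. The pads swing forward as they close: fully open they stand 13 mm farther back than shut.
Start: joints at [1.26, 0.307, 1.506, -0, 1.328, -0.073], TCP at [135.473, 558.818, 231.305] pointing down, gripper open.
Joint ranges: [-3.12, 3.12], [-1.05, 2.28], [0.14, 2.33], [-1.42, 4.57], [0.1, 2.73], [-2.68, 2.68]. Speed limits (rad/s): [2.57, 2.57, 3.14, 3.14, 3.14, 3.14].

## Interface

Orientations are given as a 3x3 rotation matrix whose columns are the frame's x, y, z axes.
In Python, from bench import ctrl gives the robot as it stands.
- The arm moves only by the tool drive_tool, never from a script. Its argument "increments" is a list of rows, each a list of 7 numbers: the shift along the tool's x, y, z in m, then the turn, a rotation vector about the tool's x, y, z in rad, then the opening in per cent of the stroke, from 0 (shut) to 100 (fully open). A call has 1 to 10 rows; each row is the pose to reach, as a shift and turn from the pose commanded when the call began, along the tool's axes at that moment; what a row does not reach only later rows make up. A row lasts 1/12 s, in which the tool goes at most 41.7 mm and 7.16 degrees, less where a joint would pass 70% of its speed; a pose out of reach is approached as far as the arm can. A call with a gripper value outside its range is refused whole. The fingers move at their own pace and stop on an object; "grip_force" is the grip in N (left out, the last holds). Time passes only in rows, so rows that repeat a pose let the fingers close. It gives the time, the measured TCP pose, the force, the opening and the grip force at its end, in the units of the state.
- ctrl.get_state(): the state, without advancing time (a new reading comes with each control period).
- ctrl.capture(name): name is "scene" or "top" or "wrist"; returns a dict with "img" (480x640x3 uint8, red, green, blue), "intrinsics" (3x3 intrinsics, pixels), "R" (3x3) and "t" (3): a world point X has camera coordinates R X + t; the wrist camera has in their place "mount" (4x4, takes a point from camera to tool coordinates, whose origin is the TCP and whose axes are the flange's). Camera axes: x right, y down, z forward; pixel columns grow to the right and rows downward; lengths in mm; the calibration is good to about 2 mm. A picture is of the moment at which its call begins: read the wrist's pose just before it. There is no depth.
- ctrl.finish_job(): hands the job in; it is judged then, once.
The state is a dict: "time": time; "joint_pos": joint angles; "joint_velocities": joint speeds; "effort": joint torques, N m; "tool_pos": TCP position; "ee_rot": TCP orientation; "ft_force": force on the tool from outside, world axes, zero at the start; "torque": the same for the moment, N m; "grip_width": finger opening in mm; "grasp_force": force on a finger pad.
Only numpy, scipy, OpenCV 4.12 (cv2) and the standard library are available. Lean on these libraries where they do the work, as an engineer would, in place of code of your own. Each camera call takes 0.05 s, during which the arm holds its last target. There are 200 camera calls.

## Working session

There is one attempt and no reset: what is moved stays moved. The work goes in short steps, Python scripts to look and compute and a tool call to move; the robot and the scene stay as the last step left them, time stands still between calls to the robot, and variables do not carry over. Pictures are saved under pics/ and viewed, at most 14 in all, crops included, and the job is handed in when it is done.

Besides the shell and the picture viewer there is one more tool, called after "Request:" as name([rows], argument=value, ...), one row to a line, values as JSON. drive_tool: Moves the arm, as the interface text tells. Its arguments: {"type":"object","properties":{"increments":{"type":"array","items":{"type":"array","items":{"type":"number"}}},"grip_force":{"type":"number"}},"required":["increments"]}

```bash
mkdir -p pics; python3 - <<'E'
from bench import ctrl
import cv2,pickle
for n in("top","scene"):
    c=ctrl.capture(n); cv2.imwrite(f"pics/{n}0.png",c["img"][:,:,::-1]); pickle.dump(c,open(n+".pkl","wb")); print(n,c["intrinsics"],c["R"],c["t"])
s=ctrl.get_state();print(s["time"],s["tool_pos"],s["ee_rot"],s["grip_width"],ctrl.pinch_z)
E
```

```text
top [[486.5790428    0.         314.79157834]
 [  0.         486.5790428  241.58399727]
 [  0.           0.           1.        ]] [[ 0.01815785 -0.99968846  0.01712546]
 [-0.98287134 -0.02098894 -0.18309392]
 [ 0.18339633 -0.01350753 -0.98294625]] [ -8.88636369 554.70867201 884.78270322]
scene [[570.20450047   0.         323.38744129]
 [  0.         570.20450047 243.38413923]
 [  0.           0.           1.        ]] [[-0.77703006  0.62941612  0.00772232]
 [ 0.54428492  0.67799486 -0.49404139]
 [-0.31619331 -0.37968187 -0.86940409]] [ 426.52971495 -279.57653369 1277.98159753]
0.1 [135.26382963 558.22009671 230.49615406] [[-9.71865532e-01  2.35535713e-01 -5.62354817e-04]
 [ 2.35536341e-01  9.71864029e-01 -1.71481305e-03]
 [ 1.42632703e-04 -1.79902270e-03 -9.99998372e-01]] 85.25618366063757 18.700000000000003
```

View pics/top0.png

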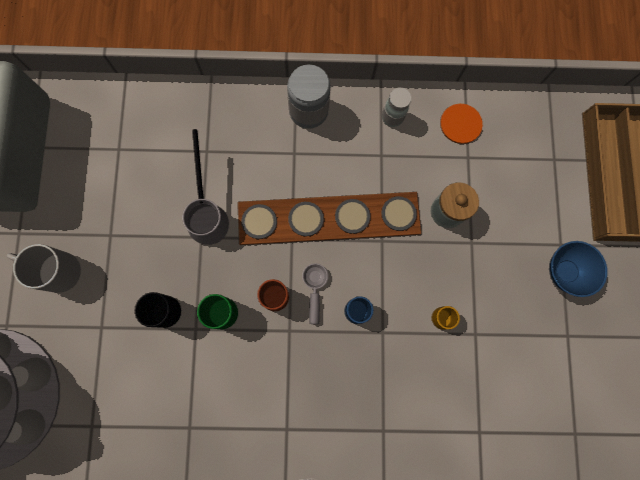

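View pics/scene0.png

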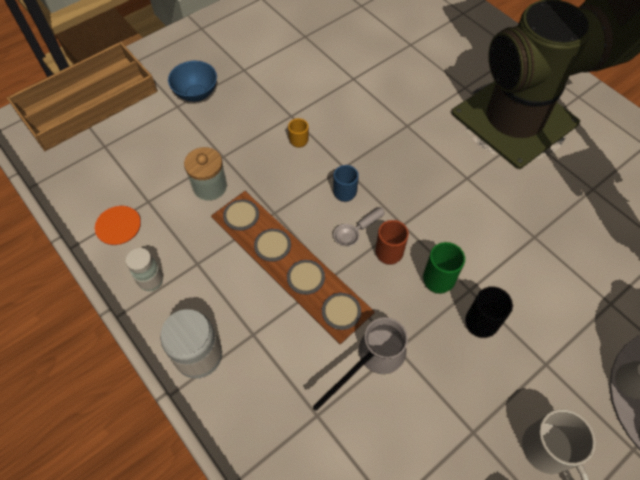

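The top view shows the cezve at (204,218) on the left of the row and the sugar jar at (457,205) on the right. The coasters run a to d at (259,221), (306,219), (353,216) and (399,213). The cups are yellow (447,318), blue (358,310), terracotta (273,295) and black (157,310).

Look-alikes for cup_black: the black cup at (157,310) and the green cup at (217,312). The black one fits because its colour is black, and the green one is to be left alone. I'll measure positions and check an enlarged crop.

```bash
cat > h.py <<'E'
import cv2,pickle,numpy as np
from scipy.optimize import minimize
def proj(c,P):
    q=np.asarray(P,float)@c["R"].T+c["t"]; q=q@c["intrinsics"].T; return q[:,:2]/q[:,2:]
def ray(c,uv,z):
    d=c["R"].T@np.linalg.inv(c["intrinsics"])@[*uv,1]; o=-c["R"].T@c["t"]; return (o+d*(z-o[2])/d[2])[:2]
A=np.linspace(0,2*np.pi,40)
def ring(x,y,r,z): return np.c_[x+r*np.cos(A),y+r*np.sin(A),0*A+z]
CUPS=dict(yellow=(22,50,(15,35)),blue=(25,65,(95,125)),terracotta=(28,80,(0,14)),black=(31,95,None))
def mask(img,name,near,rad=45):
    h=cv2.cvtColor(img,cv2.COLOR_RGB2HSV).astype(int); hr=CUPS[name][2]
    m=(h[...,2]<22) if hr is None else (h[...,0]>=hr[0])&(h[...,0]<=hr[1])&(h[...,1]>130)&(h[...,2]>25)
    z=np.zeros(m.shape,np.uint8); cv2.circle(z,tuple(int(v) for v in near),rad,1,-1); m=(m&(z>0)).astype(np.uint8)
    n,l,s,_=cv2.connectedComponentsWithStats(m)
    m=(l==1+np.argmax(s[1:,4])).astype(np.uint8)
    pts=np.argwhere(m)[:,::-1].astype(np.int32); z[:]=0; cv2.fillConvexPoly(z,cv2.convexHull(pts),1); return z
def sil(c,x,y,r,h,z0):
    P=np.r_[ring(x,y,r-3,z0),ring(x,y,r,z0+10),ring(x,y,r,z0+h)]
    hull=cv2.convexHull(proj(c,P).astype(np.float32))
    z=np.zeros((480,640),np.uint8); cv2.fillConvexPoly(z,np.round(hull*16).astype(np.int32),1,shift=4); return z
def locate(name,cams,z0,guess):
    r,h,_=CUPS[name]
    ms=[mask(c["img"],name,proj(c,[[*guess,z0+h/2]])[0]) for c in cams]
    def f(p): 
        v=0
        for c,m in zip(cams,ms):
            s=sil(c,*p,r,h,z0); v-=(s&m).sum()/(s|m).sum()
        return v
    b=minimize(f,guess,method="Nelder-Mead",options=dict(initial_simplex=np.array(guess)+[[0,0],[8,0],[0,8]],xatol=.1))
    return b.x,-b.fun/len(cams)
E
python3 - <<'E'
from h import *
T,S=[pickle.load(open(n+".pkl","rb")) for n in("top","scene")]
px=dict(yellow=(447,318),blue=(358,310),terracotta=(273,295),black=(157,310))
for n,p in px.items():
    g=ray(T,p,CUPS[n][1]*.6)
    for cs in([T],[S],[T,S]): print(n,g.round(),*locate(n,cs,0,list(g)))
co=[]
for p,q in zip([(259,221),(306,219),(353,216),(399,213)],[(342,311),(305,277),(272,245),(241,215)]):
    o=[]
    for c,pp in((T,p),(S,q)):
        h=c["img"].astype(int); m=((h.sum(2)>330)&(h[...,0]-h[...,2]>25)).astype(np.uint8)
        n,l,s,ce=cv2.connectedComponentsWithStats(m); k=l[pp[1],pp[0]]; o.append(np.r_[ray(c,ce[k],12).round(1),s[k,4]])
    print("coaster",o)
print("cezve",ray(T,(203,218),75),ray(S,(385,335),75),"jar",ray(T,(459,201),95),ray(S,(204,162),95),"green",ray(T,(218,310),95))
a=cv2.resize(T["img"][270:350,110:260],None,fx=5,fy=5,interpolation=2)
cv2.imwrite("pics/crop.png",np.clip(a[:,:,::-1]*2.0,0,255))
E
```

```text
yellow [ 415. -255.] [ 415.54801152 -250.69239144] 0.9399656946826758
yellow [ 415. -255.] [ 415.05437253 -251.17531972] 0.9109947643979057
yellow [ 415. -255.] [ 415.59655164 -250.67568211] 0.9207600494138768
blue [426. -83.] [427.63881992 -83.22832502] 0.8511904761904762
blue [426. -83.] [420.53279994 -76.27249254] 0.033256880733944956
blue [426. -83.] [426.65682338 -84.07376207] 0.4440185432989094
terracotta [451.  79.] [450.44669639  77.89454553] 0.9290780141843972
terracotta [451.  79.] [449.24003051  77.28407977] 0.9155378486055777
terracotta [451.  79.] [450.43003379  77.30165002] 0.9208115767656306
black [419. 292.] [418.18783291 290.84748426] 0.9121813031161473
black [419. 292.] [416.4192744 288.2002503] 0.8473570658036678
black [419. 292.] [416.45941742 288.16104474] 0.8776711353009936
coaster [array([602.3, 115.9, 610. ]), array([602.2, 116.4, 744. ])]
coaster [array([610.1,  21.4, 595. ]), array([610. ,  21.9, 675. ])]
coaster [array([617.7, -73.2, 584. ]), array([617.6, -72.8, 621. ])]
coaster [array([ 625.5, -167.9,  587. ]), array([ 625.4, -167.3,  572. ])]
cezve [591.03849204 213.77830911] [592.55847121 214.97202775] jar [ 629.61560467 -265.7451149 ] [ 635.08176301 -258.26926791] green [419.11396677 172.65853122][ WARN:0@1.199] global loadsave.cpp:1063 imwrite_ Unsupported depth image for selected encoder is fallbacked to CV_8U.
```

View pics/crop.png

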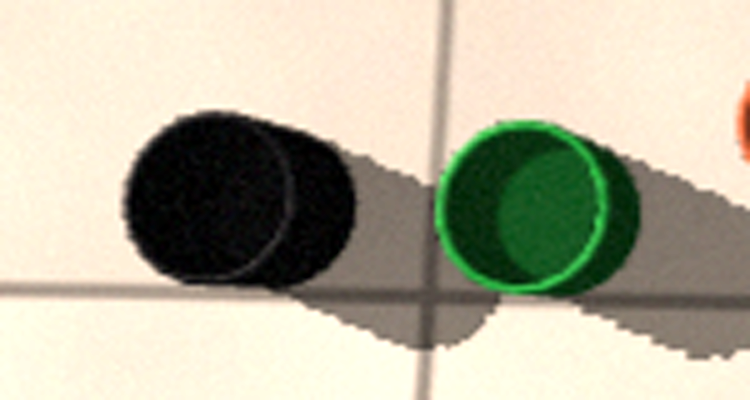

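The crop confirms it: the black cup's rim is at (208,198) in the crop, about (152,310) in the image. The green look-alike next to it at (520,205) stays put. Next I move above the black cup and turn the tool so it closes across the row.

Request:
drive_tool([
  [-0.034,-0.019,0,0,0,0.12,100],
  [-0.068,-0.038,0,0,0,0.24,100],
  [-0.102,-0.058,0,0,0,0.36,100],
  [-0.136,-0.078,0,0,0,0.48,100],
  [-0.17,-0.098,0,0,0,0.6,100],
  [-0.204,-0.117,0,0,0,0.72,100],
  [-0.238,-0.137,0,0,0,0.84,100],
  [-0.272,-0.156,0,0,0,0.96,100],
  [-0.306,-0.176,0,0,0,1.08,100],
  [-0.337,-0.194,0,0,0,1.2,100],
])

```text
time: 0.93
tool_pos: [418.4, 288.9, 231.1]
ee_rot: [[-0.126, 0.992, -0.0], [0.992, 0.126, -0.001], [-0.0, -0.0, -1.0]]
ft_force: [0.7, -0.0, 0.6]
grip_width: 85.6
grasp_force: 0.0
```

Request:
drive_tool([
  [0,0,0,0,0,0.1334,100],
  [0,0,0,0,0,0.1334,100],
  [0,0,0,0,0,0.1334,100],
])

```text
time: 1.18
tool_pos: [417.0, 290.5, 230.9]
ee_rot: [[-0.001, 1.0, -0.001], [1.0, 0.001, -0.0], [-0.0, -0.001, -1.0]]
ft_force: [-0.2, 0.4, 0.3]
grip_width: 85.5
grasp_force: 0.0
```

```bash
cat >> h.py <<'E'
def where():
    from bench import ctrl
    s=ctrl.get_state(); print("t",round(s["time"],2),"pos",s["tool_pos"].round(1) if hasattr(s["tool_pos"],"round") else np.round(s["tool_pos"],1),"R",np.round(s["ee_rot"],4).tolist(),"w",round(s["grip_width"],1),"F",np.round(s["ft_force"],1)); return s
def delta(s,x,y,z):
    R=np.array(s["ee_rot"]); print("tool shift mm",(R.T@(np.array([x,y,z])-s["tool_pos"])).round(1), "rotvec", cv2.Rodrigues(R.T@np.array([[0,1,0],[1,0,0],[0,0,-1.]]))[0].ravel().round(4))
E
python3 - <<'E'
from h import *
s=where(); delta(s,417.5,290,43)
T=pickle.load(open("top.pkl","rb")); print(ray(T,(151.6,309.6),95))
E
```

```text
t 1.18 pos [417.  290.5 230.9] R [[-0.0012, 1.0, -0.0014], [1.0, 0.0012, -0.0001], [-0.0001, -0.0014, -1.0]] w 85.5 F [-0.2  0.4  0.3]
tool shift mm [ -0.5   0.7 187.9] rotvec [-0.0014  0.0001  0.0012]
[417.59344066 290.20945241]
```

Request:
drive_tool([
  [0,0,0.02,0,0,0,100],
  [0,0,0.045,0,0,0,100],
  [0,0,0.07,0,0,0,100],
  [0,0,0.095,0,0,0,100],
  [0,0,0.12,0,0,0,100],
  [0,0,0.14,0,0,0,100],
  [0,0,0.16,0,0,0,100],
  [0,0,0.175,0,0,0,100],
  [0,0,0.188,0,0,0,100],
  [0,0,0.188,0,0,0,100],
], grip_force=30)

```text
time: 2.02
tool_pos: [414.3, 290.9, 40.9]
ee_rot: [[-0.005, 1.0, -0.005], [1.0, 0.005, -0.003], [-0.003, -0.005, -1.0]]
ft_force: [-0.3, -0.8, 0.1]
grip_width: 85.6
grasp_force: 0.0
```

Request:
drive_tool([
  [0,0,0,0,0,0,90],
  [0,0,0,0,0,0,85],
  [0,0,0,0,0,0,80],
  [0,0,0,0,0,0,76],
  [0,0,0,0,0,0,73],
  [0,0,0,0,0,0,70],
  [0,0,0,0,0,0,66],
  [0,0,0,0,0,0,60],
  [0,0,0,0,0,0,50],
  [0,0,0,0,0,0,50],
])

```text
time: 2.85
tool_pos: [418.5, 291.6, 44.7]
ee_rot: [[0.001, 1.0, 0.003], [1.0, -0.001, 0.002], [0.002, 0.003, -1.0]]
ft_force: [0.8, 0.2, 6.6]
grip_width: 62.4
grasp_force: 31.3
```

Request:
drive_tool([
  [0,0,-0.004,0,0,0,50],
  [0,0,-0.012,0,0,0,50],
  [0,0,-0.028,0,0,0,50],
  [0,0,-0.05,0,0,0,50],
  [0,0,-0.075,0,0,0,50],
  [0,0,-0.1,0,0,0,50],
  [0,0,-0.125,0,0,0,50],
  [0,0,-0.145,0,0,0,50],
  [0,0,-0.157,0,0,0,50],
  [0,0,-0.16,0,0,0,50],
])

```text
time: 3.68
tool_pos: [418.1, 291.4, 206.2]
ee_rot: [[0.0, 1.0, 0.004], [1.0, -0.0, 0.002], [0.002, 0.004, -1.0]]
ft_force: [0.8, -0.0, -2.3]
grip_width: 62.6
grasp_force: 33.8
```

Request:
drive_tool([
  [0,0,0,0,0,0,50],
  [0,0,0,0,0,0,50],
])

```text
time: 3.85
tool_pos: [416.5, 290.4, 202.7]
ee_rot: [[0.0, 1.0, -0.001], [1.0, -0.0, -0.001], [-0.001, -0.001, -1.0]]
ft_force: [-1.0, -0.8, -1.3]
grip_width: 62.4
grasp_force: 33.7
```

```bash
python3 - <<'E'
from h import *
s=where(); delta(s,625.4,-167.6,203)
E
```

```text
t 3.85 pos [416.5 290.4 202.7] R [[0.0004, 1.0, -0.0013], [1.0, -0.0004, -0.0008], [-0.0008, -0.0013, -1.0]] w 62.4 F [-1.  -0.8 -1.3]
tool shift mm [-4.579e+02  2.091e+02 -2.000e-01] rotvec [-0.0013  0.0008 -0.0004]
```

Request:
drive_tool([
  [-0.004,0.002,0,0,0,0,50],
  [-0.014,0.006,0,0,0,0,50],
  [-0.03,0.014,0,0,0,0,50],
  [-0.052,0.024,0,0,0,0,50],
  [-0.078,0.036,0,0,0,0,50],
  [-0.106,0.048,0,0,0,0,50],
  [-0.134,0.061,0,0,0,0,50],
  [-0.162,0.074,0,0,0,0,50],
  [-0.19,0.087,0,0,0,0,50],
  [-0.218,0.1,0,0,0,0,50],
])

```text
time: 4.68
tool_pos: [517.0, 70.4, 202.2]
ee_rot: [[0.001, 1.0, -0.002], [1.0, -0.001, -0.001], [-0.001, -0.002, -1.0]]
ft_force: [-0.0, 0.6, -2.2]
grip_width: 61.6
grasp_force: 33.7
```

Request:
drive_tool([
  [-0.028,0.013,0,0,0,0,50],
  [-0.056,0.026,0,0,0,0,50],
  [-0.084,0.038,0,0,0,0,50],
  [-0.112,0.051,0,0,0,0,50],
  [-0.14,0.064,0,0,0,0,50],
  [-0.168,0.076,0,0,0,0,50],
  [-0.194,0.088,0,0,0,0,50],
  [-0.216,0.099,0,0,0,0,50],
  [-0.232,0.106,0,0,0,0,50],
  [-0.24,0.109,0,0,0,0,50],
])

```text
time: 5.52
tool_pos: [626.3, -170.3, 201.9]
ee_rot: [[0.003, 1.0, -0.001], [1.0, -0.003, -0.0], [-0.001, -0.001, -1.0]]
ft_force: [0.2, 0.1, -1.7]
grip_width: 61.9
grasp_force: 33.7
```

Request:
drive_tool([
  [0,0,0.01,0,0,0,50],
  [0,0,0.03,0,0,0,50],
  [0,0,0.055,0,0,0,50],
  [0,0,0.08,0,0,0,50],
  [0,0,0.1,0,0,0,50],
  [0,0,0.11,0,0,0,50],
  [0,0,0.11,0,0,0,50],
  [0,0,0.11,0,0,0,50],
  [0,0,0.11,0,0,0,50],
  [0,0,0.11,0,0,0,50],
])

```text
time: 6.35
tool_pos: [627.4, -167.3, 95.1]
ee_rot: [[0.0, 1.0, 0.003], [1.0, -0.0, -0.001], [-0.001, 0.003, -1.0]]
ft_force: [0.0, 0.4, -2.8]
grip_width: 62.0
grasp_force: 33.8
```

```bash
python3 - <<'E'
from h import *
from bench import ctrl
s=where(); delta(s,625.4,-167.6,55)
c=ctrl.capture("top");d=ctrl.capture("scene"); where()
cv2.imwrite("pics/hold1.png",np.hstack([cv2.resize(i["img"][y:y+150,x:x+200,::-1],None,fx=2,fy=2) for i,x,y in((c,300,130),(d,130,80))]))
E
```

```text
t 6.35 pos [ 627.4 -167.3   95.1] R [[0.0001, 1.0, 0.0032], [1.0, -0.0001, -0.001], [-0.001, 0.0032, -1.0]] w 62.0 F [ 0.   0.4 -2.8]
tool shift mm [-0.3 -2.1 40.1] rotvec [ 0.0032  0.001  -0.0001]
t 6.45 pos [ 627.1 -167.4   94.9] R [[0.0004, 1.0, 0.0028], [1.0, -0.0004, -0.0009], [-0.0009, 0.0028, -1.0]] w 62.0 F [ 0.2  0.1 -2.7]
```

View pics/hold1.png

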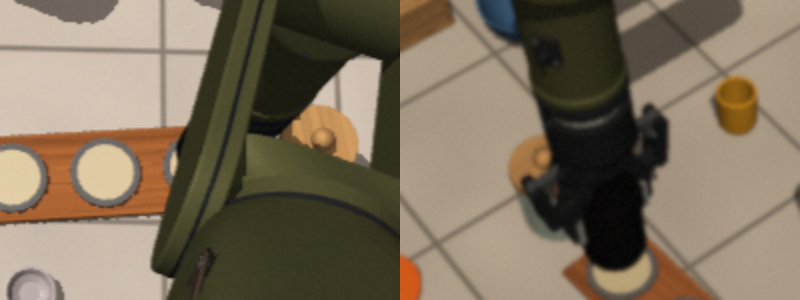

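The black cup hangs above coaster d, close to centred. I'll lower it the rest of the way in small steps.

Request:
drive_tool([
  [0,-0.001,0.008,0,0,0,50],
  [0,-0.001,0.018,0,0,0,50],
  [0,-0.001,0.026,0,0,0,50],
  [0,-0.001,0.031,0,0,0,50],
  [0,-0.001,0.033,0,0,0,50],
  [0,-0.001,0.034,0,0,0,50],
  [0,-0.001,0.035,0,0,0,50],
  [0,-0.001,0.036,0,0,0,50],
  [0,-0.001,0.036,0,0,0,50],
  [0,-0.001,0.036,0,0,0,50],
])

```text
time: 7.28
tool_pos: [625.3, -167.2, 57.6]
ee_rot: [[0.0, 1.0, 0.001], [1.0, -0.0, -0.0], [-0.0, 0.001, -1.0]]
ft_force: [0.4, -0.0, -1.8]
grip_width: 61.8
grasp_force: 33.8
```

Request:
drive_tool([
  [0,0,0.0005,0,0,0,50],
  [0,0,0.001,0,0,0,50],
  [0,0,0.001,0,0,0,50],
  [0,0,0.001,0,0,0,50],
])

```text
time: 7.62
tool_pos: [625.4, -167.3, 56.7]
ee_rot: [[0.0, 1.0, 0.001], [1.0, -0.0, -0.0], [-0.0, 0.001, -1.0]]
ft_force: [-0.6, 0.4, -0.9]
grip_width: 62.1
grasp_force: 33.9
```

Request:
drive_tool([
  [0,0,0.0005,0,0,0,50],
  [0,0,0.001,0,0,0,50],
  [0,0,0.001,0,0,0,50],
  [0,0,0.001,0,0,0,50],
])

```text
time: 7.95
tool_pos: [625.4, -167.4, 56.6]
ee_rot: [[0.0, 1.0, 0.001], [1.0, -0.0, -0.001], [-0.001, 0.001, -1.0]]
ft_force: [-1.4, -0.5, 5.7]
grip_width: 62.1
grasp_force: 34.2
```

Contact is made, so I open the gripper and retract.

Request:
drive_tool([
  [0,0,0,0,0,0,74],
  [0,0,0,0,0,0,76],
  [0,0,0,0,0,0,78],
  [0,0,0,0,0,0,82],
  [0,0,0,0,0,0,88],
  [0,0,0,0,0,0,95],
  [0,0,0,0,0,0,100],
  [0,0,0,0,0,0,100],
])

```text
time: 8.62
tool_pos: [625.1, -167.2, 55.2]
ee_rot: [[0.0, 1.0, -0.0], [1.0, -0.0, 0.0], [0.0, -0.0, -1.0]]
ft_force: [-0.1, 0.2, -0.2]
grip_width: 85.6
grasp_force: 0.0
```

Request:
drive_tool([
  [0,0,-0.006,0,0,0,100],
  [0,0,-0.02,0,0,0,100],
  [0,0,-0.04,0,0,0,100],
  [0,0,-0.065,0,0,0,100],
  [0,0,-0.09,0,0,0,100],
  [0,0,-0.115,0,0,0,100],
  [0,0,-0.14,0,0,0,100],
  [0,0,-0.155,0,0,0,100],
  [0,0,-0.165,0,0,0,100],
  [0,0,-0.165,0,0,0,100],
])

```text
time: 9.45
tool_pos: [626.5, -167.6, 223.5]
ee_rot: [[0.0, 1.0, 0.005], [1.0, -0.0, -0.002], [-0.002, 0.005, -1.0]]
ft_force: [0.4, 0.0, 1.3]
grip_width: 85.5
grasp_force: 0.0
```

```bash
python3 - <<'E'
from h import *
s=where(); delta(s,450.2,77.5,221)
E
```

```text
t 9.45 pos [ 626.5 -167.6  223.5] R [[0.0003, 1.0, 0.0051], [1.0, -0.0003, -0.0017], [-0.0017, 0.0051, -1.0]] w 85.5 F [0.4 0.  1.3]
tool shift mm [ 245.1 -176.4    1.2] rotvec [ 0.0051  0.0017 -0.0003]
```

Request:
drive_tool([
  [0.015,-0.011,0,0,0,0,100],
  [0.045,-0.032,0,0,0,0,100],
  [0.075,-0.054,0,0,0,0,100],
  [0.105,-0.075,0,0,0,0,100],
  [0.135,-0.097,0,0,0,0,100],
  [0.165,-0.118,0,0,0,0,100],
  [0.195,-0.14,0,0,0,0,100],
  [0.22,-0.158,0,0,0,0,100],
  [0.238,-0.17,0,0,0,0,100],
  [0.2447,-0.175,0,0,0,0,100],
])

```text
time: 10.28
tool_pos: [446.7, 79.6, 219.0]
ee_rot: [[-0.002, 1.0, -0.004], [1.0, 0.002, 0.001], [0.001, -0.004, -1.0]]
ft_force: [0.3, 0.1, -0.7]
grip_width: 85.6
grasp_force: 0.0
```

```bash
python3 - <<'E'
from h import *
from bench import ctrl
s=where()
cs=[ctrl.capture("top"),ctrl.capture("scene")]
for n,c in zip(("T","S"),cs): print(n,*locate("black",[c],12,[625,-168]))
where()
cv2.imwrite("pics/p1.png",cv2.resize(cs[0]["img"][120:300,180:500,::-1],None,fx=2.4,fy=2.4))
E
```

```text
t 10.28 pos [446.7  79.6 219. ] R [[-0.0019, 1.0, -0.0041], [1.0, 0.0019, 0.0007], [0.0007, -0.0041, -1.0]] w 85.6 F [ 0.3  0.1 -0.7]
T [ 624.65319824 -168.60571289] 0.9146153846153846
S [ 626.01171875 -163.88476562] 0.8315854410857495
t 10.38 pos [448.7  78.3 219.5] R [[-0.0021, 1.0, -0.0019], [1.0, 0.0021, -0.0003], [-0.0003, -0.0019, -1.0]] w 85.4 F [ 0.6 -1.   0.7]
```

View pics/p1.png

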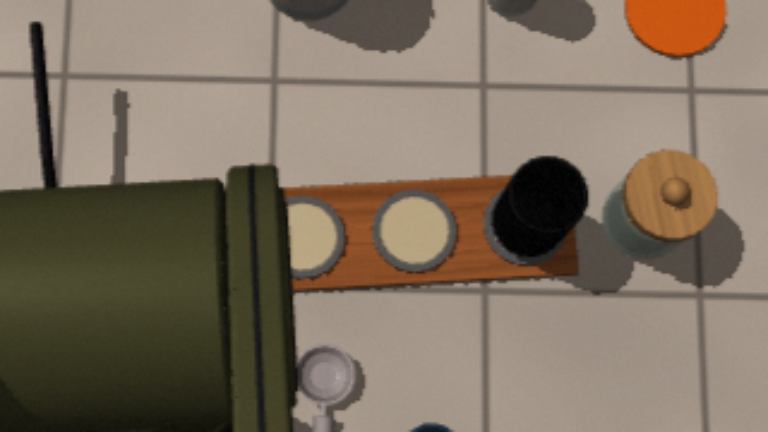

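The black cup stands upright on coaster d, about 1 mm off centre (crop pixel 530,210). Next is the terracotta cup.

Request:
drive_tool([
  [0,0,0.02,0,0,0,100],
  [0,0,0.045,0,0,0,100],
  [0,0,0.07,0,0,0,100],
  [0,0,0.095,0,0,0,100],
  [0,0,0.12,0,0,0,100],
  [0,0,0.145,0,0,0,100],
  [0,0,0.165,0,0,0,100],
  [0,0,0.18,0,0,0,100],
  [0,0,0.19,0,0,0,100],
  [0,0,0.19,0,0,0,100],
])

```text
time: 11.22
tool_pos: [449.8, 76.2, 27.8]
ee_rot: [[0.002, 1.0, -0.004], [1.0, -0.002, -0.001], [-0.001, -0.004, -1.0]]
ft_force: [-0.3, 0.0, -1.0]
grip_width: 85.1
grasp_force: 0.0
```

Request:
drive_tool([
  [0,0,0,0,0,0,85],
  [0,0,0,0,0,0,78],
  [0,0,0,0,0,0,74],
  [0,0,0,0,0,0,71],
  [0,0,0,0,0,0,68],
  [0,0,0,0,0,0,66],
  [0,0,0,0,0,0,62],
  [0,0,0,0,0,0,55],
  [0,0,0,0,0,0,45],
  [0,0,0,0,0,0,45],
])

```text
time: 12.05
tool_pos: [450.6, 77.6, 31.0]
ee_rot: [[0.0, 1.0, 0.001], [1.0, -0.0, -0.0], [-0.0, 0.001, -1.0]]
ft_force: [-0.2, 0.0, 5.8]
grip_width: 54.3
grasp_force: 31.3
```

Request:
drive_tool([
  [0,0,-0.004,0,0,0,45],
  [0,0,-0.012,0,0,0,45],
  [0,0,-0.028,0,0,0,45],
  [0,0,-0.05,0,0,0,45],
  [0,0,-0.075,0,0,0,45],
  [0,0,-0.1,0,0,0,45],
  [0,0,-0.125,0,0,0,45],
  [0,0,-0.145,0,0,0,45],
  [0,0,-0.157,0,0,0,45],
  [0,0,-0.16,0,0,0,45],
])

```text
time: 12.88
tool_pos: [451.5, 77.8, 193.2]
ee_rot: [[0.0, 1.0, 0.005], [1.0, -0.0, 0.0], [0.0, 0.005, -1.0]]
ft_force: [-0.1, 0.3, -0.9]
grip_width: 54.4
grasp_force: 32.1
```

The opening reads 54.3 mm against the expected 56, so I check how the cup sits in the hand.

```bash
python3 - <<'E'
from h import *
from bench import ctrl
s=where(); delta(s,617.7,-73.0,190)
for _ in range(2):
    d=ctrl.capture("scene"); s=where()
print(locate("terracotta",[d],160,[450.3,77.6]))
cv2.imwrite("pics/hold2.png",cv2.resize(d["img"][80:280,300:500,::-1],None,fx=3,fy=3))
E
```

```text
t 12.88 pos [451.5  77.8 193.2] R [[0.0002, 1.0, 0.0051], [1.0, -0.0002, 0.0004], [0.0004, 0.0051, -1.0]] w 54.4 F [-0.1  0.3 -0.9]
tool shift mm [-150.7  166.2    4. ] rotvec [ 0.0051 -0.0004 -0.0002]
t 12.93 pos [451.1  77.7 192.3] R [[0.0003, 1.0, 0.0039], [1.0, -0.0003, 0.0003], [0.0003, 0.0039, -1.0]] w 54.5 F [-0.2  0.  -2. ]
t 12.98 pos [450.3  77.6 191.1] R [[0.0003, 1.0, 0.0017], [1.0, -0.0003, 0.0001], [0.0001, 0.0017, -1.0]] w 54.0 F [ 0.6  0.  -2.2]
(array([447.54804688,  77.58144531]), np.float64(0.607696726019529))
```

View pics/hold2.png

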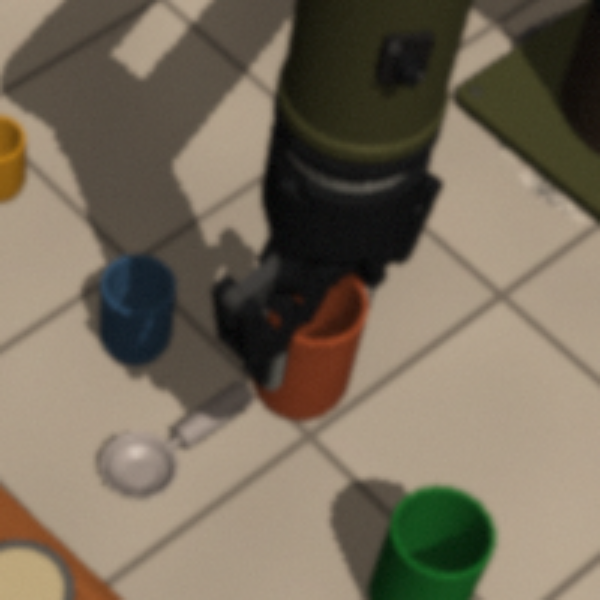

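The terracotta cup hangs upright in the fingers (crop pixel 315,350), so I carry it to coaster c.

Request:
drive_tool([
  [-0.004,0.004,0,0,0,0,45],
  [-0.014,0.016,0,0,0,0,45],
  [-0.03,0.033,0,0,0,0,45],
  [-0.05,0.056,0,0,0,0,45],
  [-0.07,0.078,0,0,0,0,45],
  [-0.09,0.1,0,0,0,0,45],
  [-0.11,0.122,0,0,0,0,45],
  [-0.13,0.144,0,0,0,0,45],
  [-0.144,0.16,0,0,0,0,45],
  [-0.1506,0.1674,0,0,0,0,45],
])

```text
time: 13.82
tool_pos: [620.3, -76.7, 188.3]
ee_rot: [[0.003, 1.0, -0.0], [1.0, -0.003, -0.001], [-0.001, -0.0, -1.0]]
ft_force: [1.1, 0.1, -0.7]
grip_width: 54.1
grasp_force: 32.2
```

Request:
drive_tool([
  [0,0,0.008,0,0,0,45],
  [0,0,0.025,0,0,0,45],
  [0,0,0.047,0,0,0,45],
  [0,0,0.07,0,0,0,45],
  [0,0,0.093,0,0,0,45],
  [0,0,0.113,0,0,0,45],
  [0,0,0.128,0,0,0,45],
  [0,0,0.136,0,0,0,45],
  [0,0,0.14,0,0,0,45],
  [0,0,0.14,0,0,0,45],
])

```text
time: 14.65
tool_pos: [616.2, -72.5, 49.1]
ee_rot: [[-0.0, 1.0, -0.003], [1.0, 0.0, 0.001], [0.001, -0.003, -1.0]]
ft_force: [0.4, 0.3, -1.1]
grip_width: 54.4
grasp_force: 32.2
```

Request:
drive_tool([
  [0,0,0.002,0,0,0,45],
  [0,0,0.004,0,0,0,45],
  [0,0,0.005,0,0,0,45],
  [0,0,0.006,0,0,0,45],
  [0,0,0.006,0,0,0,45],
  [0,0,0.006,0,0,0,45],
])

```text
time: 15.15
tool_pos: [617.7, -73.1, 44.7]
ee_rot: [[0.0, 1.0, 0.001], [1.0, -0.0, -0.0], [-0.0, 0.001, -1.0]]
ft_force: [0.2, 0.7, -1.4]
grip_width: 54.2
grasp_force: 32.2
```

Request:
drive_tool([
  [0,0,0.0005,0,0,0,45],
  [0,0,0.001,0,0,0,45],
  [0,0,0.001,0,0,0,45],
  [0,0,0.001,0,0,0,45],
])

```text
time: 15.48
tool_pos: [617.5, -73.1, 43.3]
ee_rot: [[0.0, 1.0, -0.0], [1.0, -0.0, -0.0], [-0.0, -0.0, -1.0]]
ft_force: [-0.4, -0.7, -1.6]
grip_width: 54.4
grasp_force: 32.2
```

Request:
drive_tool([
  [0,0,0.0005,0,0,0,45],
  [0,0,0.001,0,0,0,45],
  [0,0,0.001,0,0,0,45],
  [0,0,0.001,0,0,0,45],
])

```text
time: 15.82
tool_pos: [617.6, -73.1, 43.0]
ee_rot: [[0.0, 1.0, 0.0], [1.0, -0.0, -0.0], [-0.0, 0.0, -1.0]]
ft_force: [-2.5, 0.4, 5.4]
grip_width: 54.2
grasp_force: 32.7
```

Request:
drive_tool([
  [0,0,0,0,0,0,66],
  [0,0,0,0,0,0,68],
  [0,0,0,0,0,0,71],
  [0,0,0,0,0,0,76],
  [0,0,0,0,0,0,84],
  [0,0,0,0,0,0,92],
  [0,0,0,0,0,0,100],
  [0,0,0,0,0,0,100],
])

```text
time: 16.48
tool_pos: [617.5, -73.1, 42.2]
ee_rot: [[0.0, 1.0, -0.0], [1.0, -0.0, -0.0], [-0.0, -0.0, -1.0]]
ft_force: [-0.3, 0.0, 0.0]
grip_width: 85.6
grasp_force: 0.0
```

Request:
drive_tool([
  [0,0,-0.006,0,0,0,100],
  [0,0,-0.02,0,0,0,100],
  [0,0,-0.04,0,0,0,100],
  [0,0,-0.065,0,0,0,100],
  [0,0,-0.09,0,0,0,100],
  [0,0,-0.115,0,0,0,100],
  [0,0,-0.14,0,0,0,100],
  [0,0,-0.155,0,0,0,100],
  [0,0,-0.165,0,0,0,100],
  [0,0,-0.165,0,0,0,100],
])

```text
time: 17.32
tool_pos: [619.0, -73.3, 210.4]
ee_rot: [[0.0, 1.0, 0.005], [1.0, -0.0, -0.001], [-0.001, 0.005, -1.0]]
ft_force: [0.4, 0.0, -0.4]
grip_width: 85.6
grasp_force: 0.0
```

```bash
sed -i 's/blue=(25,65,(95,125))/blue=(25,65,(90,130))/; s/>130)&(h\[...,2\]>25)/>(90 if name=="blue" else 130))\&(h[...,2]>20)/' h.py; python3 - <<'E'
from h import *
from bench import ctrl
T,S=[pickle.load(open(n+".pkl","rb")) for n in("top","scene")]
for c in(T,S): print(*locate("blue",[c],0,[427.5,-83]), T["img"][310,358] if c is T else S["img"][185,345])
d=ctrl.capture("scene"); print(*locate("terracotta",[d],12,[617.7,-73])); where()
E
```

```text
[424.74072266 -83.7409668 ] 0.8940298507462686 [19 32 45]
[423.73472214 -85.39821815] 0.7907514450867053 [39 60 79]
[632.30620117 -43.16967773] 0.35394629780309195
t 17.37 pos [618.1 -73.1 208.5] R [[0.0003, 1.0, 0.0025], [1.0, -0.0003, -0.0005], [-0.0005, 0.0025, -1.0]] w 85.1 F [-0.1  0.2  0.2]
```

Request:
drive_tool([
  [-0.001,-0.01,0,0,0,0,100],
  [-0.002,-0.03,0,0,0,0,100],
  [-0.003,-0.055,0,0,0,0,100],
  [-0.005,-0.08,0,0,0,0,100],
  [-0.006,-0.105,0,0,0,0,100],
  [-0.007,-0.13,0,0,0,0,100],
  [-0.009,-0.155,0,0,0,0,100],
  [-0.01,-0.175,0,0,0,0,100],
  [-0.011,-0.187,0,0,0,0,100],
  [-0.011,-0.1922,0,0,0,0,100],
])

```text
time: 18.2
tool_pos: [421.9, -83.5, 206.0]
ee_rot: [[0.001, 1.0, -0.004], [1.0, -0.001, 0.001], [0.001, -0.004, -1.0]]
ft_force: [0.1, 0.4, 0.8]
grip_width: 85.3
grasp_force: 0.0
```

```bash
python3 - <<'E'
from h import *
from bench import ctrl
d=ctrl.capture("scene");c=ctrl.capture("top");where()
o=[]
for i,x,y in((c,300,140),(d,200,140)):
    im=i["img"].copy()
    a=cv2.resize(im[y:y+140,x:x+130,::-1],None,fx=3,fy=3)
    for z,r in((12,25),(22,28),(92,28)):
        cv2.polylines(a,[np.round(((proj(i,ring(617.7,-73,r,z))+.5)-[x,y])*3).astype(np.int32)],True,(255,255,0),1)
    o.append(a)
cv2.imwrite("pics/p2.png",np.hstack(o))
E
```

```text
t 18.3 pos [424.4 -83.9 206.8] R [[0.001, 1.0, -0.0009], [1.0, -0.001, 0.0004], [0.0004, -0.0009, -1.0]] w 85.5 F [0.2 0.4 1.9]
```

View pics/p2.png

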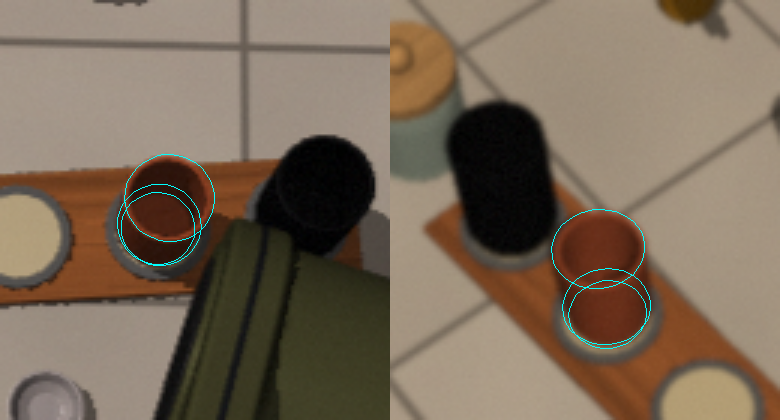

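The terracotta cup on coaster c matches the projected outline at (168,205) left and (602,280) right, so it is centred to about 1 mm. Next is the blue cup.

Request:
drive_tool([
  [0,0,0.02,0,0,0,100],
  [0,0,0.045,0,0,0,100],
  [0,0,0.07,0,0,0,100],
  [0,0,0.095,0,0,0,100],
  [0,0,0.12,0,0,0,100],
  [0,0,0.145,0,0,0,100],
  [0,0,0.165,0,0,0,100],
  [0,0,0.18,0,0,0,100],
  [0,0,0.188,0,0,0,100],
  [0,0,0.188,0,0,0,100],
])

```text
time: 19.13
tool_pos: [425.5, -83.9, 17.5]
ee_rot: [[0.0, 1.0, -0.003], [1.0, -0.0, 0.001], [0.001, -0.003, -1.0]]
ft_force: [0.1, 0.1, 0.3]
grip_width: 85.6
grasp_force: 0.0
```

Request:
drive_tool([
  [0,0,0,0,0,0,80],
  [0,0,0,0,0,0,72],
  [0,0,0,0,0,0,68],
  [0,0,0,0,0,0,65],
  [0,0,0,0,0,0,62],
  [0,0,0,0,0,0,59],
  [0,0,0,0,0,0,56],
  [0,0,0,0,0,0,50],
  [0,0,0,0,0,0,40],
  [0,0,0,0,0,0,40],
])

```text
time: 19.97
tool_pos: [426.3, -84.2, 20.1]
ee_rot: [[0.001, 1.0, 0.002], [1.0, -0.001, -0.001], [-0.001, 0.002, -1.0]]
ft_force: [-0.1, 0.1, 5.8]
grip_width: 49.1
grasp_force: 30.2
```

Request:
drive_tool([
  [0,0,-0.004,0,0,0,40],
  [0,0,-0.012,0,0,0,40],
  [0,0,-0.028,0,0,0,40],
  [0,0,-0.05,0,0,0,40],
  [0,0,-0.075,0,0,0,40],
  [0,0,-0.1,0,0,0,40],
  [0,0,-0.125,0,0,0,40],
  [0,0,-0.145,0,0,0,40],
  [0,0,-0.157,0,0,0,40],
  [0,0,-0.16,0,0,0,40],
])

```text
time: 20.8
tool_pos: [426.4, -84.3, 182.1]
ee_rot: [[0.0, 1.0, 0.005], [1.0, -0.0, -0.001], [-0.001, 0.005, -1.0]]
ft_force: [0.5, 0.1, -1.1]
grip_width: 48.4
grasp_force: 31.5
```

Request:
drive_tool([
  [0.003,0.005,0,0,0,0,40],
  [0.01,0.018,0,0,0,0,40],
  [0.021,0.037,0,0,0,0,40],
  [0.035,0.062,0,0,0,0,40],
  [0.05,0.087,0,0,0,0,40],
  [0.064,0.112,0,0,0,0,40],
  [0.078,0.137,0,0,0,0,40],
  [0.092,0.16,0,0,0,0,40],
  [0.101,0.177,0,0,0,0,40],
  [0.1056,0.1846,0,0,0,0,40],
])

```text
time: 21.63
tool_pos: [612.7, 23.9, 177.0]
ee_rot: [[-0.001, 1.0, -0.001], [1.0, 0.001, 0.001], [0.001, -0.001, -1.0]]
ft_force: [0.5, 0.1, -1.9]
grip_width: 48.7
grasp_force: 31.5
```

Request:
drive_tool([
  [0,0,0.008,0,0,0,40],
  [0,0,0.025,0,0,0,40],
  [0,0,0.047,0,0,0,40],
  [0,0,0.07,0,0,0,40],
  [0,0,0.093,0,0,0,40],
  [0,0,0.113,0,0,0,40],
  [0,0,0.128,0,0,0,40],
  [0,0,0.136,0,0,0,40],
  [0,0,0.14,0,0,0,40],
  [0,0,0.14,0,0,0,40],
])

```text
time: 22.47
tool_pos: [608.5, 21.3, 38.1]
ee_rot: [[0.001, 1.0, -0.003], [1.0, -0.001, -0.0], [-0.0, -0.003, -1.0]]
ft_force: [0.3, 0.0, -0.9]
grip_width: 48.9
grasp_force: 31.5
```

Request:
drive_tool([
  [0,0,0.002,0,0,0,40],
  [0,0,0.004,0,0,0,40],
  [0,0,0.005,0,0,0,40],
  [0,0,0.006,0,0,0,40],
  [0,0,0.0065,0,0,0,40],
  [0,0,0.007,0,0,0,40],
  [0,0,0.007,0,0,0,40],
  [0,0,0.007,0,0,0,40],
])

```text
time: 23.13
tool_pos: [610.0, 21.5, 32.4]
ee_rot: [[0.0, 1.0, 0.0], [1.0, -0.0, -0.0], [-0.0, 0.0, -1.0]]
ft_force: [0.2, -0.8, -1.4]
grip_width: 48.7
grasp_force: 31.5
```

Request:
drive_tool([
  [0,0,0.0005,0,0,0,40],
  [0,0,0.001,0,0,0,40],
  [0,0,0.001,0,0,0,40],
  [0,0,0.001,0,0,0,40],
])

```text
time: 23.47
tool_pos: [610.1, 21.5, 32.2]
ee_rot: [[0.0, 1.0, 0.001], [1.0, -0.0, -0.0], [-0.0, 0.001, -1.0]]
ft_force: [-1.6, 0.6, 5.3]
grip_width: 48.9
grasp_force: 32.0
```

Request:
drive_tool([
  [0,0,0,0,0,0,59],
  [0,0,0,0,0,0,61],
  [0,0,0,0,0,0,64],
  [0,0,0,0,0,0,70],
  [0,0,0,0,0,0,78],
  [0,0,0,0,0,0,88],
  [0,0,0,0,0,0,100],
  [0,0,0,0,0,0,100],
  [0,0,0,0,0,0,100],
])

```text
time: 24.22
tool_pos: [610.0, 21.5, 31.3]
ee_rot: [[0.0, 1.0, -0.0], [1.0, -0.0, -0.0], [-0.0, -0.0, -1.0]]
ft_force: [-0.4, 0.6, 0.7]
grip_width: 85.5
grasp_force: 0.0
```

Request:
drive_tool([
  [0,0,-0.006,0,0,0,100],
  [0,0,-0.02,0,0,0,100],
  [0,0,-0.04,0,0,0,100],
  [0,0,-0.065,0,0,0,100],
  [0,0,-0.09,0,0,0,100],
  [0,0,-0.12,0,0,0,100],
  [0,0,-0.15,0,0,0,100],
  [0,0,-0.175,0,0,0,100],
  [0,0,-0.189,0,0,0,100],
  [0,0,-0.189,0,0,0,100],
])

```text
time: 25.05
tool_pos: [612.5, 21.5, 225.2]
ee_rot: [[0.0, 1.0, 0.009], [1.0, -0.0, -0.0], [-0.0, 0.009, -1.0]]
ft_force: [0.6, -1.0, 0.4]
grip_width: 85.4
grasp_force: 0.0
```

Request:
drive_tool([
  [-0.012,-0.009,0,0,0,0,100],
  [-0.04,-0.029,0,0,0,0,100],
  [-0.072,-0.051,0,0,0,0,100],
  [-0.104,-0.074,0,0,0,0,100],
  [-0.136,-0.097,0,0,0,0,100],
  [-0.168,-0.12,0,0,0,0,100],
  [-0.2,-0.143,0,0,0,0,100],
  [-0.232,-0.166,0,0,0,0,100],
  [-0.26,-0.186,0,0,0,0,100],
  [-0.2724,-0.1946,0,0,0,0,100],
])

```text
time: 25.88
tool_pos: [410.7, -253.0, 218.5]
ee_rot: [[0.003, 1.0, -0.005], [1.0, -0.003, 0.001], [0.001, -0.005, -1.0]]
ft_force: [0.4, -0.6, 0.1]
grip_width: 85.4
grasp_force: 0.0
```

Request:
drive_tool([
  [0,0,0.02,0,0,0,100],
  [0,0,0.05,0,0,0,100],
  [0,0,0.08,0,0,0,100],
  [0,0,0.11,0,0,0,100],
  [0,0,0.14,0,0,0,100],
  [0,0,0.165,0,0,0,100],
  [0,0,0.185,0,0,0,100],
  [0,0,0.2,0,0,0,100],
  [0,0,0.208,0,0,0,100],
  [0,0,0.208,0,0,0,100],
])

```text
time: 26.72
tool_pos: [412.5, -249.3, 9.9]
ee_rot: [[0.001, 1.0, -0.005], [1.0, -0.001, 0.004], [0.004, -0.005, -1.0]]
ft_force: [-0.5, 0.7, 1.0]
grip_width: 85.3
grasp_force: 0.0
```

Request:
drive_tool([
  [0,0,0,0,0,0,75],
  [0,0,0,0,0,0,64],
  [0,0,0,0,0,0,60],
  [0,0,0,0,0,0,57],
  [0,0,0,0,0,0,54],
  [0,0,0,0,0,0,51],
  [0,0,0,0,0,0,47],
  [0,0,0,0,0,0,40],
  [0,0,0,0,0,0,33],
  [0,0,0,0,0,0,33],
])

```text
time: 27.55
tool_pos: [415.9, -251.2, 13.2]
ee_rot: [[0.0, 1.0, 0.002], [1.0, -0.0, -0.001], [-0.001, 0.002, -1.0]]
ft_force: [-0.7, 1.1, 6.4]
grip_width: 43.0
grasp_force: 29.9
```

Request:
drive_tool([
  [0,0,-0.004,0,0,0,33],
  [0,0,-0.012,0,0,0,33],
  [0,0,-0.028,0,0,0,33],
  [0,0,-0.05,0,0,0,33],
  [0,0,-0.075,0,0,0,33],
  [0,0,-0.1,0,0,0,33],
  [0,0,-0.125,0,0,0,33],
  [0,0,-0.145,0,0,0,33],
  [0,0,-0.157,0,0,0,33],
  [0,0,-0.16,0,0,0,33],
])

```text
time: 28.38
tool_pos: [416.4, -251.6, 175.3]
ee_rot: [[0.0, 1.0, 0.004], [1.0, -0.0, -0.003], [-0.003, 0.004, -1.0]]
ft_force: [1.0, -0.1, -0.7]
grip_width: 42.9
grasp_force: 30.7
```

```bash
python3 - <<'E'
from h import *
from bench import ctrl
d=ctrl.capture("scene");c=ctrl.capture("top");where()
o=[]
for i,x,y in((c,240,140),(d,230,160)):
    a=cv2.resize(i["img"][y:y+140,x:x+130,::-1],None,fx=3,fy=3)
    for z,r in((12,22),(22,25),(77,25)):
        cv2.polylines(a,[np.round(((proj(i,ring(610.1,21.6,r,z))+.5)-[x,y])*3).astype(np.int32)],True,(255,255,0),1)
    o.append(a)
    print(*locate("blue",[i],12,[610,21.6]))
cv2.imwrite("pics/p3.png",np.hstack(o))
E
```

```text
t 28.48 pos [ 415.4 -250.9  173.2] R [[0.0003, 1.0, 0.0014], [1.0, -0.0003, -0.0011], [-0.0011, 0.0014, -1.0]] w 43.0 F [ 0.4  0.3 -1.3]
[609.70614243  22.29530487] 0.8884239888423989
[606.11132812  20.17910156] 0.805327868852459
```

View pics/p3.png

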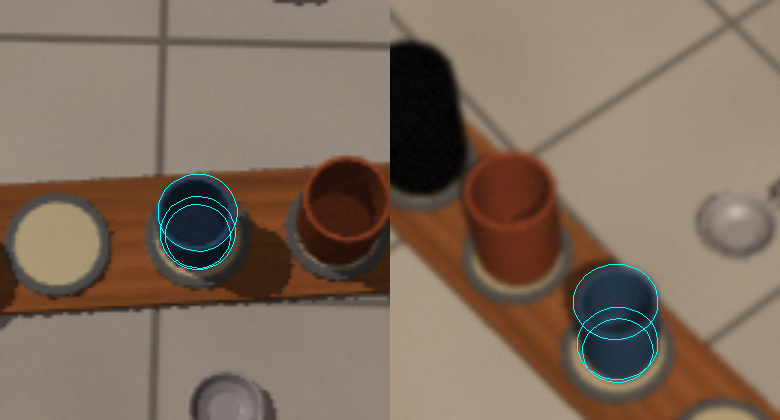

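The blue cup matches its outline on coaster b at (198,215) left and (616,325) right. The yellow cup is in hand and goes to coaster a.

Request:
drive_tool([
  [0.006,0.003,0,0,0,0,33],
  [0.018,0.009,0,0,0,0,33],
  [0.037,0.019,0,0,0,0,33],
  [0.061,0.031,0,0,0,0,33],
  [0.087,0.044,0,0,0,0,33],
  [0.113,0.058,0,0,0,0,33],
  [0.139,0.071,0,0,0,0,33],
  [0.165,0.084,0,0,0,0,33],
  [0.191,0.097,0,0,0,0,33],
  [0.217,0.11,0,0,0,0,33],
])

```text
time: 29.32
tool_pos: [524.6, -31.8, 170.5]
ee_rot: [[0.0, 1.0, -0.004], [1.0, -0.0, 0.001], [0.001, -0.004, -1.0]]
ft_force: [0.2, -0.6, -0.5]
grip_width: 42.5
grasp_force: 30.7
```

Request:
drive_tool([
  [0.026,0.013,0,0,0,0,33],
  [0.052,0.027,0,0,0,0,33],
  [0.078,0.04,0,0,0,0,33],
  [0.104,0.053,0,0,0,0,33],
  [0.125,0.064,0,0,0,0,33],
  [0.14,0.072,0,0,0,0,33],
  [0.15,0.0768,0,0,0,0,33],
  [0.15,0.0768,0,0,0,0,33],
])

```text
time: 29.98
tool_pos: [602.5, 118.0, 171.1]
ee_rot: [[-0.002, 1.0, -0.001], [1.0, 0.002, 0.0], [0.0, -0.001, -1.0]]
ft_force: [-0.2, -0.2, -1.2]
grip_width: 42.7
grasp_force: 30.7
```

Request:
drive_tool([
  [0,0,0.008,0,0,0,33],
  [0,0,0.025,0,0,0,33],
  [0,0,0.047,0,0,0,33],
  [0,0,0.07,0,0,0,33],
  [0,0,0.093,0,0,0,33],
  [0,0,0.113,0,0,0,33],
  [0,0,0.128,0,0,0,33],
  [0,0,0.136,0,0,0,33],
  [0,0,0.14,0,0,0,33],
  [0,0,0.14,0,0,0,33],
])

```text
time: 30.82
tool_pos: [601.3, 115.1, 31.5]
ee_rot: [[0.001, 1.0, -0.002], [1.0, -0.001, -0.0], [-0.0, -0.002, -1.0]]
ft_force: [0.9, 0.1, -0.8]
grip_width: 43.1
grasp_force: 30.7
```

Request:
drive_tool([
  [0,0,0.002,0,0,0,33],
  [0,0,0.004,0,0,0,33],
  [0,0,0.005,0,0,0,33],
  [0,0,0.006,0,0,0,33],
  [0,0,0.0065,0,0,0,33],
  [0,0,0.007,0,0,0,33],
  [0,0,0.007,0,0,0,33],
  [0,0,0.007,0,0,0,33],
])

```text
time: 31.48
tool_pos: [602.3, 116.2, 25.4]
ee_rot: [[0.0, 1.0, 0.0], [1.0, -0.0, 0.0], [0.0, 0.0, -1.0]]
ft_force: [-0.1, 0.6, -0.7]
grip_width: 43.1
grasp_force: 30.7
```

Request:
drive_tool([
  [0,0,0.0005,0,0,0,33],
  [0,0,0.001,0,0,0,33],
  [0,0,0.001,0,0,0,33],
  [0,0,0.001,0,0,0,33],
])

```text
time: 31.82
tool_pos: [602.3, 116.2, 25.3]
ee_rot: [[0.0, 1.0, 0.001], [1.0, -0.0, 0.0], [0.0, 0.001, -1.0]]
ft_force: [-2.2, -1.0, 4.8]
grip_width: 42.8
grasp_force: 31.3
```

Contact again, so I open, retract, and move back out of the camera's view.

Request:
drive_tool([
  [0,0,0,0,0,0,52],
  [0,0,0,0,0,0,54],
  [0,0,0,0,0,0,57],
  [0,0,0,0,0,0,63],
  [0,0,0,0,0,0,72],
  [0,0,0,0,0,0,84],
  [0,0,0,0,0,0,100],
  [0,0,0,0,0,0,100],
  [0,0,0,0,0,0,100],
])

```text
time: 32.57
tool_pos: [602.2, 116.1, 24.2]
ee_rot: [[0.0, 1.0, -0.0], [1.0, -0.0, -0.0], [-0.0, -0.0, -1.0]]
ft_force: [0.3, 0.1, -0.2]
grip_width: 85.4
grasp_force: 0.0
```

Request:
drive_tool([
  [0,0,-0.006,0,0,0,100],
  [0,0,-0.02,0,0,0,100],
  [0,0,-0.04,0,0,0,100],
  [0,0,-0.065,0,0,0,100],
  [0,0,-0.09,0,0,0,100],
  [0,0,-0.12,0,0,0,100],
  [0,0,-0.15,0,0,0,100],
  [0,0,-0.18,0,0,0,100],
  [0,0,-0.195,0,0,0,100],
  [0,0,-0.195,0,0,0,100],
])

```text
time: 33.4
tool_pos: [605.0, 116.5, 224.8]
ee_rot: [[0.0, 1.0, 0.01], [1.0, -0.0, 0.001], [0.001, 0.01, -1.0]]
ft_force: [0.0, 0.1, 0.8]
grip_width: 85.4
grasp_force: 0.0
```

Request:
drive_tool([
  [0.02,-0.01,0,0,0,0,100],
  [0.05,-0.03,0,0,0,0,100],
  [0.08,-0.05,0,0,0,0,100],
  [0.11,-0.07,0,0,0,0,100],
  [0.14,-0.09,0,0,0,0,100],
  [0.17,-0.11,0,0,0,0,100],
  [0.2,-0.13,0,0,0,0,100],
  [0.22,-0.15,0,0,0,0,100],
  [0.24,-0.16,0,0,0,0,100],
  [0.24,-0.16,0,0,0,0,100],
])

```text
time: 34.23
tool_pos: [439.1, 359.2, 218.4]
ee_rot: [[-0.004, 1.0, -0.003], [1.0, 0.004, 0.001], [0.001, -0.003, -1.0]]
ft_force: [-0.3, -0.3, 0.4]
grip_width: 85.5
grasp_force: 0.0
```

```bash
python3 - <<'E'
from h import *
from bench import ctrl
d=ctrl.capture("scene");c=ctrl.capture("top");where()
G=dict(yellow=(602.3,116.2),blue=(610.1,21.6),terracotta=(617.7,-73),black=(625.4,-167.6))
o=[]
for i,x,y in((c,170,130),(d,170,130)):
    w=330 if i is c else 270
    a=cv2.resize(i["img"][y:y+140 if i is c else y+270,x:x+w,::-1],None,fx=2.2 if i is c else 1.4,fy=2.2 if i is c else 1.4,interpolation=2); f=2.2 if i is c else 1.4
    for n,g in G.items():
        r,h,_=CUPS[n]
        cv2.polylines(a,[np.round(((proj(i,ring(*g,r,12+h))+.5)-[x,y])*f).astype(np.int32)],True,(255,255,0),1)
        if n!="terracotta": print(n,*locate(n,[i],12,list(g)))
    o.append(a)
W=max(a.shape[1] for a in o)
cv2.imwrite("pics/final.png",np.vstack([np.pad(a[:370],((0,0),(0,W-a.shape[1]),(0,0))) for a in o])[:600])
E
```

```text
t 34.33 pos [441.4 356.3 218.5] R [[-0.0019, 1.0, -0.001], [1.0, 0.0019, -0.0014], [-0.0014, -0.001, -1.0]] w 85.4 F [ 0.2 -0.3 -0.3]
yellow [601.22089844 115.55742188] 0.937037037037037
blue [609.62832031  23.14101563] 0.8871866295264624
black [ 625.65755882 -169.00301895] 0.9274131274131274
yellow [601.4154747  115.42712517] 0.95
blue [606.92745361  19.34746704] 0.8074150360453141
black [ 624.49960937 -165.58925781] 0.8374536464771323
```

View pics/final.png

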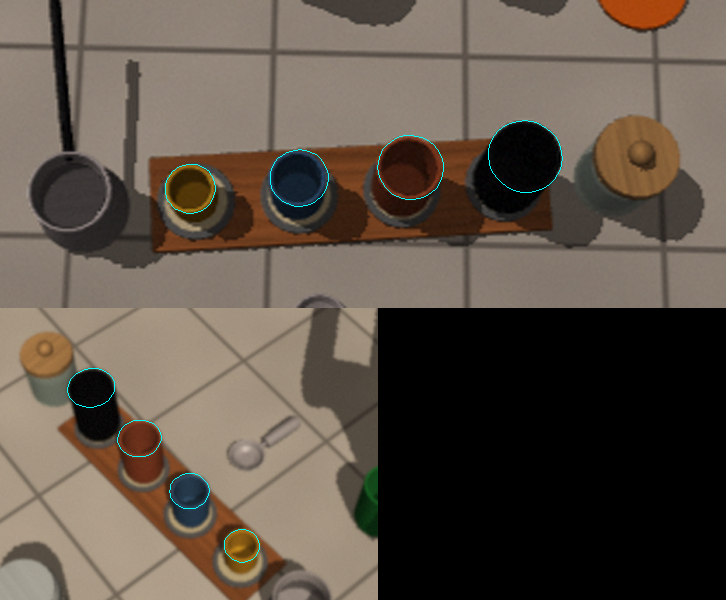

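All four cups stand on their coasters with the rims matching the target outlines, at (190,190), (299,179), (410,168) and (525,157) in the top view. The cezve and the jar have not moved, so I hand the job in.

```bash
python3 -c "
from bench import ctrl
print(ctrl.finish_job())"
```

```text
the job is handed in; nothing more can be done
None
```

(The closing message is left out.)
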